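# Straightedge on the hold-down plate, then set the vacuum bleed valve

## Task

Lay the straightedge flat on the black vacuum plate, flush against the near long edge of the aluminium panel and about centred along it, and let go of it. Then set the plate's bleed valve: turn the blue handwheel clockwise by its red handle until it meets its stop, and back it off exactly two full turns from there. Finish still gripping the red handle at that setting, with the straightedge still flush and the other things on the bench left where they are.

Things in the scene. Friction and masses are not known exactly. Their poses are not given: they have to be found in the camera images.
- plate: Fixed black vacuum hold-down plate, 260 (x) x 300 (y) x 15 mm high, with a bright aluminium chassis panel fixed on top of it: 100 (x) x 260 (y) x 8 mm thick (panel top 23 mm above the table), covering the far part of the plate, from 20 to 120 mm along the plate's +x. Four brass dowel heads stand 3 mm above the panel's corners. Origin: centre of the plate's underside, on the table. Its x axis points away from the robot, its yaw varies up to 0.3 rad.
- panel_edge (a point): Foot of the panel's near long edge, at mid-length: the corner between the panel's near face and the plate's top surface (15 mm above the table). Its x axis is level and points into the panel, square to the edge; its y axis runs along the edge, which is 260 mm long; z up. The near face is 8 mm high.
- rule: Loose steel straightedge, 30 (x) x 240 (y) x 8 mm (z), 0.15 to 0.31 kg, with an upright orange grip rib on its middle: 14 mm thick (x), 80 mm long (y), from 8 to 44 mm above the straightedge's underside. Origin: centre of the underside; y runs along its length, z up. Either long edge may go against the panel; then the origin is 15 mm from the panel's near face. It starts on the vacuum plate, near side of the panel, turned up to 0.3 rad to it.
- valve_base: Fixed bleed valve: aluminium block 120 x 100 x 30 mm on the table with a brass valve body, side ports and a small gauge (all but the stem below 75 mm) and an upright stem and neck up to 32 mm thick. Origin: centre of the block's underside, on the stem's axis. Its x axis points from the stem towards the place of the red handle when the valve is fully closed (joint valve = 0).
- spindle (a point): Fixed point on the handwheel's upright axis, 165 mm above the table, which is a good height to grip the red handle. Axes as valve_base.
- valve (a joint): Turn of the blue handwheel in rad about the upright axis. 0 = closed against a hard stop; it grows as the wheel opens (anticlockwise seen from above), one turn is 6.283; the other stop is at 18.85 (three turns). It starts 0.35 to 0.9 turn open. It stays where it is left; turning takes about 2.5 to 3.5 N at the red handle. The wheel is 114 mm over its rim (rim 14 mm thick), rim top 130 mm and hub nut top 139 mm above the table, and does not rise or sink as it turns.
- handle: Red upright handle on the rim of the handwheel, 50 mm from the stem's axis: a cylinder 24 mm in diameter, 50 mm high, from 136 to 186 mm above the table. It spins freely on its own pin, so a gripper can keep its own direction while it carries the handle round the circle. Origin: centre of its underside (136 mm above the table). Seen from the stem it lies at the angle (yaw of valve_base + joint valve); its own yaw means nothing.
- motor: Bystander, stands on the panel's far half: small dark steel motor, 36 mm diameter, 42 mm high. Origin: centre of the underside.
- battery: Bystander: blue and yellow battery brick 45 x 100 x 30 mm at the back of the table. Origin: centre of the underside.
- driver: Bystander: screwdriver lying on the table at the left side (+y). Origin: under its middle, its length along its x.
- dome: Bystander: white sensor module with a black dome, 70 x 70 x 70 mm, at the back. Origin: centre of the underside.
- mug: Bystander: blue mug, 80 mm wide, 90 mm high, at the right side (-y). Origin: centre of the underside.
- jar: Bystander: small clear jar with a black cap, 44 mm diameter, 60 mm high, on the table beside the valve block, 105 mm from the stem's axis. Origin: centre of the underside.
- bin: Bystander: red open bin 80 x 120 x 50 mm at the back. Origin: centre of the underside.

How it is judged:
By the outcome, as a careful person would: the job done as asked, in the order asked, and still so for the second after the job is handed in, while the arm keeps its last pose, push and grip.
It also fails if it takes over 67 s, if anything falls off the work surface, if the arm or the gripper's body presses on something with over 40 N, if the wrist force passes 120 N, or if a joint passes its speed limit or range.

## Robot

A 6-joint arm with a two-finger parallel gripper is mounted at the origin on the work surface. World frame = base frame: x ahead of the robot, y to its left, z up, the work surface at z = 0. Lengths are in m, angles in rad, forces in N, time in s.
With the tool pointing down it reaches from about 0.35 to 0.775 m from the base axis. Payload 7.3 kg.
Tool frame: the origin (TCP) lies at the very end of the fingers, on their centre line; the grasp point (between the pads) lies 19 mm behind it; z points along the fingers, y is the line along which they close (so a half turn about z gives the same grasp; the last joint's range is limited). The gripper opens to 92 mm and grips with 3 to 60 N. Pads are 19 mm wide; open, the fingers measure 130 mm over their backs; the gripper's body (75 mm by 190 mm) begins 47 mm behind the grasp point.
Start: joints at [-1.443, 0.342, 1.524, -0, 1.275, -0.146], TCP at [0.142, -0.505, 0.227] pointing down, gripper open.
Joint ranges: [-2.53, 2.53], [-0.77, 2.02], [0.04, 2.7], [-1, 4.14], [0.28, 2.66], [-3.11, 3.11]. Speed limits (rad/s): [2.57, 2.57, 3.14, 3.14, 3.14, 3.14].

## Interface

Orientations are given as [roll, pitch, yaw] about the fixed x, y, z axes, in that order (R = Rz(yaw) Ry(pitch) Rx(roll)).
In Python, from cell import observe, read_camera, get_calibration, hand_in, search_frame gives the robot as it stands.
- The arm moves only by the tool step_arm, never from a script. Its argument "commands" is a list of rows, each an object with "translation": the shift along the tool's x, y, z in mm, a list of three; "roll": the turn about the tool's z in rad. In form: [{"translation": [x, y, z], "roll": roll}, ...]. A call has 1 to 20 rows; each row shifts and turns the commanded pose from where the row before left it, along the tool's axes as they then stand; what a row does not reach is not made up. A row lasts 1/12 s, in which the tool goes at most 41.7 mm and 7.16 degrees, less where a joint would pass 70% of its speed; a pose out of reach is approached as far as the arm can. A call is refused whole if a number of a shift passes 41.7 or a number of a turn 0.125, either way. A call with a gripper value outside its range is refused whole. "fingers" is the opening, from 0 (shut) to 1 (fully open), set as the call begins (left out, the last holds). The fingers move at their own pace and stop on an object; "grip_force" is the grip in N (left out, the last holds). Time passes only in rows, so rows that do not move let the fingers close. It gives the time, the measured TCP pose, the force, the opening and the grip force at its end, in the units of the state.
- observe(): the state, without advancing time (a new reading comes with each control period).
- read_camera(name): name is "scene" or "top" or "wrist"; returns the picture (480x640x3 uint8, red, green, blue); there is no depth.
- get_calibration(name): a dict with "camera_matrix" (3x3 intrinsics, pixels), "world_from_camera" (4x4, takes a point from camera to world coordinates). Camera axes: x right, y up, looking along -z (the intrinsics and any distortion apply to the point x, -y, -z); pixel columns grow to the right and rows downward; lengths in m; the calibration is good to about 2 mm. A picture is of the moment at which its call begins: read the wrist's pose just before it. get_calibration takes no time and is no camera call; for the wrist camera it gives the pose at the moment of the call.
- hand_in(): hands the job in; it is judged then, once.
Trained networks look in the newest picture that a camera, given by its name, has taken for a name from the list of things; names that differ only in an ending like _2 or _b are one class to them, and where a whole thing is asked for, a point or a joint stands for the part that bears it (a point fixed in the world has none). Each returns a list of dicts, best first, with "confidence" (0 to 1); they miss things now and then, are a little off and sometimes report something else, mostly with a low value. They report only what shows in the picture. A call takes as long as a camera call.
- search_frame(camera, name): "at" ([x, y, z] in m, in world coordinates, good to about 4 mm: the middle of the surface that is visible of it).
The state is a dict: "time": time; "qpos": joint angles; "qvel": joint speeds; "joint_efforts": joint torques, N m; "tool_pos": TCP position; "tool_rot": TCP orientation; "contact_force": force on the tool from outside, world axes, zero at the start; "torque": the same for the moment, N m; "opening": finger opening in m; "grip_force": force on a finger pad.
Only numpy, scipy, OpenCV 4.12 (cv2) and the standard library are available. Lean on these libraries where they do the work, as an engineer would, in place of code of your own. Each camera call takes 0.05 s, during which the arm holds its last target. There are 200 camera calls.

## Working session

There is one attempt and no reset: what is moved stays moved. The work goes in short steps, Python scripts to look and compute and a tool call to move; the robot and the scene stay as the last step left them, time stands still between calls to the robot, and variables do not carry over. Pictures are saved under pics/ and viewed, at most 10 in all, crops included, and the job is handed in when it is done.

Besides the shell and the picture viewer there is one more tool, called after "Request:" as name([rows], argument=value, ...), one row to a line, values as JSON. step_arm: Moves the arm, as the interface text tells. Its arguments: {"type":"object","properties":{"commands":{"type":"array"},"fingers":{"type":"number"},"grip_force":{"type":"number"}},"required":["commands"]}

```bash
ls; mkdir -p pics; python3 - <<'E'
from cell import *
import cv2,numpy as np
np.set_printoptions(precision=4,suppress=True)
s=observe();print(s['time'],s['tool_pos'],s['tool_rot'],s['contact_force'],s['opening'])
for c in ['top','scene']:
    im=read_camera(c);cv2.imwrite(f'pics/{c}0.png',im[:,:,::-1])
    k=get_calibration(c);print(c,k)
    for n in ['plate','rule','handle','valve_base','valve','jar','motor','mug']:
        r=search_frame(c,n);print(n,[(np.round(q['at'],3),round(q['confidence'],2)) for q in r[:2]])
E
```

```text
pics
0.0 [ 0.1419 -0.505   0.226 ] [-3.14   -0.0002  0.2738] [ 0.3415  0.1639 -0.2178] 0.09129920289128692
top {'camera_matrix': array([[565.2572,   0.    , 321.7107],
       [  0.    , 565.2572, 249.0747],
       [  0.    ,   0.    ,   1.    ]]), 'world_from_camera': array([[-0.0128,  0.989 , -0.1473,  0.4081],
       [-0.9999, -0.0117,  0.0085, -0.046 ],
       [ 0.0067,  0.1474,  0.9891,  1.6366],
       [ 0.    ,  0.    ,  0.    ,  1.    ]])}
plate [(array([0.556, 0.206, 0.015]), 0.77)]
rule [(array([0.48 , 0.199, 0.019]), 0.68)]
handle [(array([0.452, 0.456, 0.023]), 0.5)]
valve_base [(array([ 0.54 , -0.201,  0.116]), 0.7), (array([ 0.419, -0.59 ,  0.04 ]), 0.32)]
valve [(array([ 0.55 , -0.201,  0.128]), 0.87)]
jar [(array([ 0.621, -0.136,  0.061]), 0.65), (array([0.557, 0.204, 0.012]), 0.23)]
motor [(array([ 0.55 , -0.202,  0.13 ]), 0.73), (array([0.48 , 0.205, 0.021]), 0.42)]
mug [(array([ 0.422, -0.589,  0.039]), 0.64)]
scene {'camera_matrix': array([[554.0552,   0.    , 313.7036],
       [  0.    , 554.0552, 243.7965],
       [  0.    ,   0.    ,   1.    ]]), 'world_from_camera': array([[-0.5608, -0.4377,  0.7027,  1.6237],
       [ 0.8278, -0.3089,  0.4683,  0.597 ],
       [ 0.012 ,  0.8444,  0.5356,  0.8992],
       [ 0.    ,  0.    ,  0.    ,  1.    ]])}
plate [(array([0.587, 0.235, 0.013]), 0.93)]
rule [(array([0.491, 0.216, 0.02 ]), 0.65)]
handle [(array([ 0.604, -0.207,  0.167]), 0.59)]
valve_base [(array([ 0.566, -0.198,  0.066]), 0.84)]
valve [(array([ 0.565, -0.2  ,  0.127]), 0.94)]
jar []
motor [(array([ 0.447, -0.562,  0.057]), 0.4)]
mug []
```

View pics/top0.png

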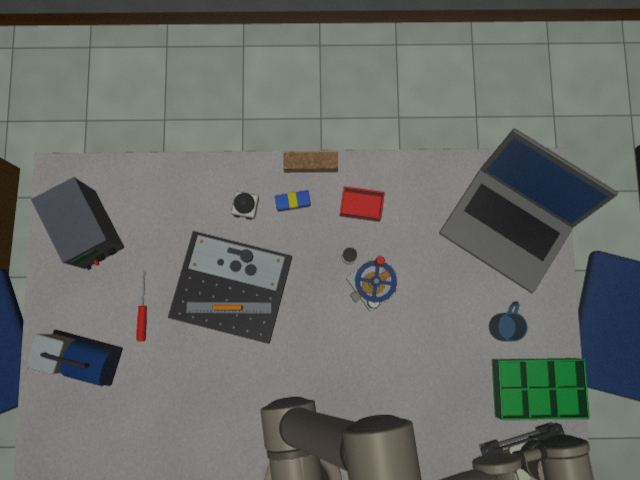

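View pics/scene0.png

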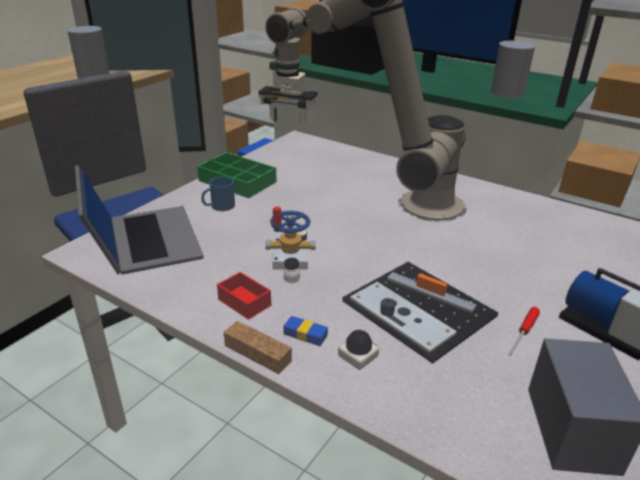

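Top view: plate corners are near (193,232), (292,256), (270,342) and (169,318), with the panel on its far half. The orange rib is at (227,307), the wheel at (376,281) and the red handle at (380,260). Scene view: the handle is at (277,215) and the rib at (432,285).

```bash
cat > h.py <<'E'
from cell import *
import cv2,numpy as np
np.set_printoptions(precision=4,suppress=True)
def ray(k,uv):
    K,T=k['camera_matrix'],k['world_from_camera']
    d=np.linalg.inv(K)@[uv[0],uv[1],1]; d=T[:3,:3]@[d[0],-d[1],-d[2]]
    return T[:3,3],d
def atz(k,uv,z):
    o,d=ray(k,uv); return o+d*(z-o[2])/d[2]
def tri(rs):
    A=0;b=0
    for o,d in rs:
        d=d/np.linalg.norm(d);P=np.eye(3)-np.outer(d,d);A=A+P;b=b+P@o
    return np.linalg.solve(A,b)
def proj(k,p):
    T=k['world_from_camera'];q=T[:3,:3].T@(np.array(p)-T[:3,3]);q=k['camera_matrix']@[q[0],-q[1],-q[2]]
    return q[:2]/q[2]
def mask(im,lo,hi,roi=None):
    m=cv2.inRange(cv2.cvtColor(im,cv2.COLOR_RGB2HSV),np.array(lo),np.array(hi))
    if roi: z=np.zeros_like(m);a,b,c,d=roi;z[b:d,a:c]=m[b:d,a:c];m=z
    return m
def cen(m):
    M=cv2.moments(m,True);return np.array([M['m10'],M['m01']])/M['m00']
def rect(m): return cv2.minAreaRect(cv2.findNonZero(m))
ORG=([5,120,120],[20,255,255]); RED=([0,160,80],[4,255,255]); BLU=([100,110,60],[125,255,255])
E
python3 - <<'E'
from h import *
t=cv2.imread('pics/top0.png')[:,:,::-1];s=cv2.imread('pics/scene0.png')[:,:,::-1]
kt,ks=get_calibration('top'),get_calibration('scene')
for n,C,rt,rs in [('rib',ORG,(200,290,260,325),(400,265,460,300)),('handle',RED,(365,250,395,275),(268,200,288,232)),('wheel',BLU,(350,255,402,306),(265,205,315,238))]:
    a,b=mask(t,*C,rt),mask(s,*C,rs)
    ca,cb=cen(a),cen(b);print(n,ca,cb,(a>0).sum(),(b>0).sum(),tri([ray(kt,ca),ray(ks,cb)]))
    if n=='rib':
        r=rect(a);bp=cv2.boxPoints(r);print([atz(kt,p,.059)[:2] for p in bp])
    if n=='wheel':
        (c,w,h)=rect(a)[0:3] if 0 else (cv2.minEnclosingCircle(cv2.findNonZero(a))+(0,));print('wheel circ',c,w,atz(kt,c,.128))
    if n=='handle': print(atz(kt,ca,.18))
for p in [(193,232),(292,256),(270,342),(169,318)]: print(atz(kt,p,.015))
for p in [(187,278),(283,297)]: print('panel', atz(kt,p,.023))
E
```

```text
rib [226.5971 306.9856] [431.7842 279.7122] 139 139 [0.4838 0.2069 0.0554]
[array([0.4895, 0.2444]), array([0.4886, 0.1694]), array([0.4775, 0.1694]), array([0.4785, 0.2442])]
handle [380. 260.] [276.5789 208.5789] 45 19 [ 0.5944 -0.2097  0.1822]
[ 0.5944 -0.2097  0.18  ]
wheel [375.3251 282.3726] [294.39 221.51] 526 200 [ 0.5389 -0.1978  0.1209]
wheel circ (375.5, 281.0) 20.304039001464844 [ 0.5446 -0.2019  0.128 ]
[0.7042 0.3138 0.015 ]
[0.6303 0.0263 0.015 ]
[0.3854 0.0898 0.015 ]
[0.4565 0.3768 0.015 ]
panel [0.5693 0.3264 0.023 ]
panel [0.5116 0.0522 0.023 ]
```

Request:
step_arm([
  {"translation":[0,0,0],"roll":-0.118},
  {"translation":[0,0,0],"roll":-0.118},
  {"translation":[0,0,0],"roll":-0.118},
  {"translation":[0,0,0],"roll":-0.118},
  {"translation":[0,0,0],"roll":-0.118},
  {"translation":[0,0,0],"roll":-0.118},
  {"translation":[0,0,0],"roll":-0.118},
  {"translation":[0,0,0],"roll":-0.118},
  {"translation":[0,0,0],"roll":-0.118},
  {"translation":[0,0,0],"roll":-0.118},
  {"translation":[0,0,0],"roll":-0.118},
  {"translation":[22.8,23.1,0],"roll":0},
  {"translation":[22.8,23.1,0],"roll":0},
  {"translation":[22.8,23.1,0],"roll":0},
  {"translation":[22.8,23.1,0],"roll":0},
  {"translation":[22.8,23.1,0],"roll":0},
  {"translation":[22.8,23.1,0],"roll":0},
  {"translation":[22.8,23.1,0],"roll":0},
  {"translation":[22.8,23.1,0],"roll":0},
  {"translation":[22.8,23.1,0],"roll":0},
], fingers=1)

```text
time: 2.57
tool_pos: [0.3506, -0.2988, 0.2269]
tool_rot: [3.141, 0.001, 1.572]
contact_force: [1.1, -0.2, -0.6]
opening: 0.0915
grip_force: 0.0
```

Request:
step_arm([
  {"translation":[25.4,6.7,0],"roll":0},
  {"translation":[25.4,6.7,0],"roll":0},
  {"translation":[25.4,6.7,0],"roll":0},
  {"translation":[25.4,6.7,0],"roll":0},
  {"translation":[25.4,6.7,0],"roll":0},
  {"translation":[25.4,6.7,0],"roll":0},
  {"translation":[25.4,6.7,0],"roll":0},
  {"translation":[25.4,6.7,0],"roll":0},
  {"translation":[25.4,6.7,0],"roll":0},
  {"translation":[25.4,6.7,0],"roll":0},
  {"translation":[25.4,6.7,0],"roll":0},
  {"translation":[25.4,6.7,0],"roll":0},
  {"translation":[25.4,6.7,0],"roll":0},
  {"translation":[25.4,6.7,0],"roll":0},
  {"translation":[25.4,6.7,0],"roll":0},
  {"translation":[25.4,6.7,0],"roll":0},
  {"translation":[25.4,6.7,0],"roll":0},
  {"translation":[25.4,6.7,0],"roll":0},
  {"translation":[25.4,6.7,0],"roll":0},
  {"translation":[0,0,0],"roll":0},
])

```text
time: 4.23
tool_pos: [0.4772, 0.1863, 0.2266]
tool_rot: [3.141, -0.002, 1.575]
contact_force: [-1.4, -0.9, -0.3]
opening: 0.0919
grip_force: 0.0
```

```bash
python3 - <<'E'
from h import *
s=observe();print(s['time'],s['tool_pos'],s['tool_rot'])
k=get_calibration('wrist');im=read_camera('wrist');cv2.imwrite('pics/w1.png',im[:,:,::-1]);print(k)
for n in ['rule','plate','motor']: print(n,[(np.round(q['at'],3),round(q['confidence'],2)) for q in search_frame('wrist',n)[:2]])
E
```

```text
4.2333 [0.4772 0.1863 0.2266] [ 3.1408 -0.0016  1.5748]
{'camera_matrix': array([[363.8175,   0.    , 320.104 ],
       [  0.    , 363.8175, 231.1476],
       [  0.    ,   0.    ,   1.    ]]), 'world_from_camera': array([[ 1.    , -0.0039, -0.0029,  0.4771],
       [ 0.0045,  0.9673,  0.2537,  0.2549],
       [ 0.0018, -0.2538,  0.9673,  0.3835],
       [ 0.    ,  0.    ,  0.    ,  1.    ]])}
rule [(array([0.486, 0.223, 0.02 ]), 0.72)]
plate [(array([0.548, 0.241, 0.017]), 0.87)]
motor [(array([0.626, 0.161, 0.054]), 0.92)]
```

View pics/w1.png

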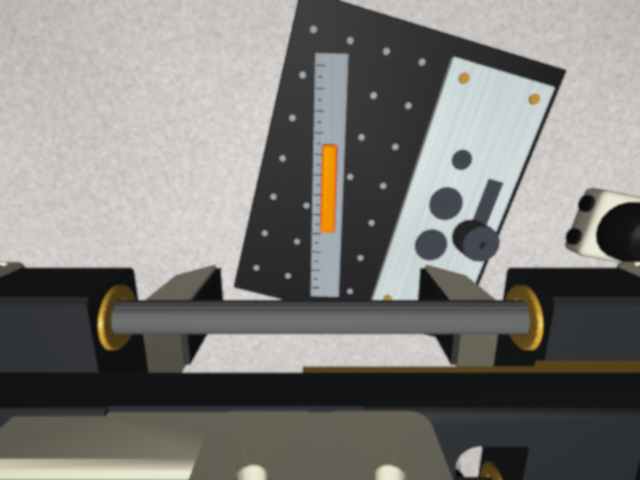

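Wrist view: the rib runs from (329,145) to (327,232), the rule is at x≈313–348 from y≈53 to 297, and the panel's near edge runs from (453,57) to (372,300).

```bash
cat >> h.py <<'E'
def edges(k,im,rows,z_edge,thr=165,start=None):
    "panel near edge: last dark->bright transition, fitted as world line at z_edge"
    g=cv2.cvtColor(im,cv2.COLOR_RGB2GRAY).astype(float);P=[]
    for v in rows:
        x0=int(453-(v-57)/3.0)if start is None else int(start(v))
        seg=g[v,x0-14:x0+15]; d=np.diff(seg); i=int(d.argmax()); w=d[max(i-2,0):i+3].clip(0)
        P.append((x0-14+.5+(np.arange(max(i-2,0),max(i-2,0)+len(w))*w).sum()/w.sum(),v))
    P=np.array(P); W=np.array([atz(k,p,z_edge)[:2] for p in P])
    f=cv2.fitLine(W.astype(np.float32),cv2.DIST_HUBER,0,1e-4,1e-4).ravel()
    d=f[:2]*np.sign(f[1]);n=np.array([d[1],-d[0]]);r=(W-f[2:])@n
    return f[2:],d,n,r
E
python3 - <<'E'
from h import *
k=get_calibration('wrist');im=cv2.imread('pics/w1.png')[:,:,::-1]
for z in(.015,.023):
    p,d,n,r=edges(k,im,range(75,290,4),z);print('edge z',z,p,'yaw',np.arctan2(n[1],n[0]),'rms',r.std())
m=mask(im,*ORG,(300,130,350,245));r=rect(m);print(r)
b=[atz(k,q,.059)[:2] for q in cv2.boxPoints(r)];print(np.array(b),np.mean(b,0))
for q in[(314.5,53),(348.5,55),(310.5,296),(340,297)]:print('rule c',atz(k,q,.023))
for q in[(463,78),(534,99)]:print('dowel',atz(k,q,.026))
print(proj(k,tri([ray(k,(0,0)),ray(k,(10,10))])))
o=ray(get_calibration('top'),(226.6,306.99));c=cen(m);print('rib tri',tri([o,ray(k,c)]))
c2=(453,57);print('panel corner far',atz(k,c2,.023))
g=cv2.cvtColor(im,cv2.COLOR_RGB2GRAY)
for v in(120,200,280):x=int(453-(v-57)/3);print(g[v,x-12:x+14])
E
```

```text
edge z 0.015 [0.5748 0.2293] yaw -0.26338992 rms 0.0001385063614057802
edge z 0.023 [0.5726 0.2297] yaw -0.26339096 rms 0.00013549045442772878
((328.1502380371094, 187.9912567138672), (15.04529857635498, 87.89753723144531), 1.432096242904663)
[[0.4763 0.1645]
 [0.4782 0.2434]
 [0.4912 0.2431]
 [0.4902 0.1642]] [0.484  0.2038]
rule c [0.4716 0.3227 0.023 ]
rule c [0.5024 0.3211 0.023 ]
rule c [0.4667 0.0834 0.023 ]
rule c [0.4984 0.0823 0.023 ]
dowel [0.6073 0.3014 0.026 ]
dowel [0.675  0.2834 0.026 ]
[5.1154 5.0788]
rib tri [0.4836 0.2058 0.0634]
panel corner far [0.5975 0.3196 0.023 ]
[ 50  49  48  49  49  49  47  49  53  70  97 130 170 200 216 218 219 219
 221 221 220 218 216 215 216 217]
[ 48  48  47  47  49  48  47  48  50  60  83 118 160 194 211 216 218 219
 219 218 218 217 217 217 218 217]
[ 40  40  40  40  40  39  40  40  40  48  67  99 139 176 200 208 209 210
 210 211 214 214 214 212 210 210]
```

Request:
step_arm([
  {"translation":[8.5,3.5,0],"roll":0.022},
  {"translation":[8.5,3.5,0],"roll":0},
  {"translation":[0,0,25],"roll":0},
  {"translation":[0,0,25],"roll":0},
  {"translation":[0,0,25],"roll":0},
  {"translation":[0,0,25],"roll":0},
  {"translation":[0,0,20],"roll":0},
  {"translation":[0,0,15],"roll":0},
  {"translation":[0,0,0],"roll":0},
  {"translation":[0,0,0],"roll":0},
], fingers=1)

```text
time: 5.27
tool_pos: [0.4836, 0.1991, 0.0915]
tool_rot: [-3.14, 0.0, 1.549]
contact_force: [0.0, -0.1, 1.2]
opening: 0.0918
grip_force: 0.0
```

Request:
step_arm([
  {"translation":[2,0,15],"roll":0},
  {"translation":[2,0,15],"roll":0},
  {"translation":[0,0,15],"roll":0},
  {"translation":[0,0,10],"roll":0},
  {"translation":[0,0,5],"roll":0},
  {"translation":[0,0,0],"roll":0},
  {"translation":[0,0,0],"roll":0},
])

```text
time: 5.85
tool_pos: [0.4843, 0.2036, 0.0324]
tool_rot: [3.141, -0.0, 1.55]
contact_force: [0.8, 0.4, 0.4]
opening: 0.0919
grip_force: 0.0
```

Request:
step_arm([
  {"translation":[0,0,0],"roll":0},
  {"translation":[0,0,0],"roll":0},
  {"translation":[0,0,0],"roll":0},
  {"translation":[0,0,0],"roll":0},
  {"translation":[0,0,0],"roll":0},
  {"translation":[0,0,0],"roll":0},
  {"translation":[0,0,0],"roll":0},
  {"translation":[0,0,0],"roll":0},
], fingers=0, grip_force=20)

```text
time: 6.52
tool_pos: [0.4838, 0.2036, 0.0317]
tool_rot: [3.142, 0.0, 1.55]
contact_force: [-0.1, -0.0, 0.6]
opening: 0.0432
grip_force: 0.0
```

Request:
step_arm([
  {"translation":[0,0,0],"roll":0},
  {"translation":[0,0,0],"roll":0},
  {"translation":[0,0,0],"roll":0},
  {"translation":[0,0,0],"roll":0},
  {"translation":[0,0,0],"roll":0},
  {"translation":[0,0,0],"roll":0},
  {"translation":[0,0,0],"roll":0},
  {"translation":[0,0,-4],"roll":0},
  {"translation":[0,0,-4],"roll":0},
  {"translation":[0,0,0],"roll":0.061},
  {"translation":[0,0,0],"roll":0.061},
  {"translation":[0,0,0],"roll":0.06},
  {"translation":[0,0,0],"roll":0.06},
  {"translation":[3,14,0],"roll":0},
  {"translation":[3,15,0],"roll":0},
  {"translation":[3,15,0],"roll":0},
  {"translation":[3,14,0],"roll":0},
  {"translation":[0,0,0],"roll":0},
  {"translation":[0,0,0],"roll":0},
])

```text
time: 8.1
tool_pos: [0.5428, 0.1999, 0.0396]
tool_rot: [-3.141, 0.0, 1.307]
contact_force: [-0.9, -0.4, -3.2]
opening: 0.014
grip_force: 20.0
```

```bash
python3 - <<'E'
from h import *
s=observe();print(s['time'],s['tool_pos'],s['tool_rot'],s['opening'],s['grip_force'],s['contact_force'])
k=get_calibration('wrist');im=read_camera('wrist');cv2.imwrite('pics/w2.png',im[:,:,::-1]);print(k['world_from_camera'])
E
```

```text
8.1 [0.5428 0.1999 0.0396] [-3.1412  0.0003  1.3073] 0.014022296635613848 19.999676048755646 [-0.8542 -0.3746 -3.1832]
[[ 0.9656  0.2513  0.0663  0.5611]
 [-0.2599  0.9336  0.2467  0.2664]
 [ 0.0001 -0.2554  0.9668  0.1964]
 [ 0.      0.      0.      1.    ]]
```

View pics/w2.png

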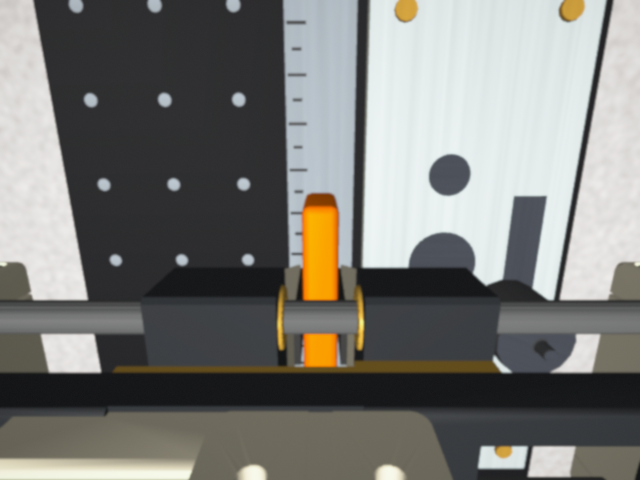

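The rule is held; its right edge runs from (358,0) to (352,265) and the panel edge from (369,0) to (361,265), so they are nearly parallel with a small gap.

```bash
cat >> h.py <<'E'
def relfit(k,im,zr,zp,rows=range(15,185,5)):
    g=cv2.GaussianBlur(cv2.cvtColor(im,cv2.COLOR_RGB2GRAY),(1,5),0).astype(float)
    out=[]
    for name,x0,x1,sg in[('ruleR',345,365,-1),('panel',357,378,1),('ruleL',275,296,1)]:
        P=[]
        for v in rows:
            d=sg*np.diff(g[v,x0:x1]);i=int(d.argmax());j=np.arange(max(i-2,0),min(i+3,len(d)));w=d[j].clip(0)
            P.append((x0+.5+(j*w).sum()/w.sum(),v))
        W=np.array([atz(k,p,zp if name=='panel' else zr)[:2] for p in P])
        f=cv2.fitLine(W.astype(np.float32),cv2.DIST_HUBER,0,1e-4,1e-4).ravel();d=f[:2]*np.sign(f[1])
        out.append((name,f[2:],np.arctan2(-d[0],d[1]),P[0],P[-1]))
    p,a=out[1][1:3];n=np.array([np.cos(a),np.sin(a)])
    for o in out: print(o[0],'yaw %.4f'%o[2],'dist to panel mm %.2f'%(1e3*(p-o[1])@n),o[3],o[4])
E
python3 - <<'E'
from h import *
k=get_calibration('wrist');im=cv2.imread('pics/w2.png')[:,:,::-1]
for zp in(.015,.023):relfit(k,im,.031,zp)
print([atz(k,q,.026) for q in[(405.5,10),(572,9),(503,451)]])
E
```

```text
ruleR yaw -0.2623 dist to panel mm 6.64 (np.float64(357.0648854961832), 15) (np.float64(353.3098591549296), 180)
panel yaw -0.2599 dist to panel mm 0.00 (np.float64(368.51183431952666), 15) (np.float64(364.0028901734104), 180)
ruleL yaw -0.2628 dist to panel mm 36.77 (np.float64(282.881679389313), 15) (np.float64(286.67931034482757), 180)
ruleR yaw -0.2623 dist to panel mm 5.69 (np.float64(357.0648854961832), 15) (np.float64(353.3098591549296), 180)
panel yaw -0.2599 dist to panel mm 0.00 (np.float64(368.51183431952666), 15) (np.float64(364.0028901734104), 180)
ruleL yaw -0.2628 dist to panel mm 35.82 (np.float64(282.881679389313), 15) (np.float64(286.67931034482757), 180)
[array([0.6078, 0.3059, 0.026 ]), array([0.6748, 0.2883, 0.026 ]), array([0.6164, 0.0693, 0.026 ])]
```

Request:
step_arm([
  {"translation":[3,0,3],"roll":0},
  {"translation":[0,0,3],"roll":0},
  {"translation":[0,0,1.5],"roll":0},
  {"translation":[0,0,0],"roll":0},
  {"translation":[0,2,0],"roll":0},
  {"translation":[0,1.5,0],"roll":0},
  {"translation":[0,1,0],"roll":0},
  {"translation":[0,0,0],"roll":0},
  {"translation":[0,0,0],"roll":0},
])

```text
time: 8.9
tool_pos: [0.5481, 0.2017, 0.0322]
tool_rot: [3.142, 0.0, 1.308]
contact_force: [-0.3, 0.5, -1.1]
opening: 0.014
grip_force: 20.0
```

Request:
step_arm([
  {"translation":[0,0.5,0],"roll":0},
  {"translation":[0,0,0],"roll":0},
  {"translation":[0,0.5,0],"roll":0},
  {"translation":[0,0,0],"roll":0},
  {"translation":[0,0.5,0],"roll":0},
  {"translation":[0,0,0],"roll":0},
])

```text
time: 9.4
tool_pos: [0.5496, 0.2014, 0.0322]
tool_rot: [3.141, 0.0, 1.308]
contact_force: [0.1, -0.5, -1.7]
opening: 0.0136
grip_force: 20.0
```

Request:
step_arm([
  {"translation":[0,0.5,0],"roll":0},
  {"translation":[0,0,0],"roll":0},
  {"translation":[0,0.5,0],"roll":0},
  {"translation":[0,0,0],"roll":0},
])

```text
time: 9.73
tool_pos: [0.55, 0.2012, 0.0321]
tool_rot: [-3.141, 0.0, 1.308]
contact_force: [-1.2, 1.1, -1.6]
opening: 0.014
grip_force: 20.0
```

Request:
step_arm([
  {"translation":[0,0.5,0],"roll":0},
  {"translation":[0,0,0],"roll":0},
  {"translation":[0,0.5,0],"roll":0},
  {"translation":[0,0,0],"roll":0},
])

```text
time: 10.07
tool_pos: [0.5501, 0.2012, 0.032]
tool_rot: [-3.139, 0.001, 1.308]
contact_force: [-6.0, 2.1, 1.7]
opening: 0.0139
grip_force: 20.0
```

Request:
step_arm([
  {"translation":[0,0,0.4],"roll":0},
  {"translation":[0,0,0],"roll":0},
  {"translation":[0,0,0.4],"roll":0},
  {"translation":[0,0,0],"roll":0},
])

```text
time: 10.4
tool_pos: [0.5501, 0.2012, 0.0317]
tool_rot: [-3.139, 0.001, 1.308]
contact_force: [-7.8, 2.5, 5.4]
opening: 0.0138
grip_force: 20.0
```

Request:
step_arm([
  {"translation":[0,0,0],"roll":0},
  {"translation":[0,0,0],"roll":0},
  {"translation":[0,0,0],"roll":0},
  {"translation":[0,0,0],"roll":0},
], fingers=0.22)

```text
time: 10.73
tool_pos: [0.5521, 0.2008, 0.0316]
tool_rot: [3.14, -0.0, 1.308]
contact_force: [0.4, 0.2, -0.5]
opening: 0.0199
grip_force: 0.0
```

Request:
step_arm([
  {"translation":[0,0.7,0],"roll":0},
  {"translation":[0,0.7,0],"roll":0},
  {"translation":[0,0.7,0],"roll":0},
  {"translation":[0,0,0],"roll":0},
])

```text
time: 11.07
tool_pos: [0.553, 0.2005, 0.0313]
tool_rot: [-3.141, 0.0, 1.308]
contact_force: [-2.3, 0.8, 2.4]
opening: 0.0201
grip_force: 1.4
```

Request:
step_arm([
  {"translation":[0,0.5,0],"roll":0},
  {"translation":[0,0.5,0],"roll":0},
  {"translation":[0,0,0],"roll":0},
])

```text
time: 11.32
tool_pos: [0.5531, 0.2004, 0.0313]
tool_rot: [-3.139, 0.001, 1.308]
contact_force: [-6.0, 1.9, 4.1]
opening: 0.0201
grip_force: 3.1
```

Request:
step_arm([
  {"translation":[0,-2,0],"roll":0},
  {"translation":[0,-2,0],"roll":0},
  {"translation":[0,-1,0],"roll":0},
  {"translation":[0,0,0],"roll":0},
], fingers=0.4)

```text
time: 11.65
tool_pos: [0.5496, 0.2014, 0.0314]
tool_rot: [3.141, 0.0, 1.308]
contact_force: [0.4, 0.8, 0.9]
opening: 0.0363
grip_force: 0.0
```

Request:
step_arm([
  {"translation":[0,0,0],"roll":0},
  {"translation":[0,0,-10],"roll":0},
  {"translation":[0,0,-20],"roll":0},
  {"translation":[0,0,-30],"roll":0},
  {"translation":[0,0,-40],"roll":0},
  {"translation":[0,0,-40],"roll":0},
  {"translation":[0,0,-35],"roll":0},
  {"translation":[0,0,0],"roll":0},
  {"translation":[0,0,0],"roll":0},
])

```text
time: 12.4
tool_pos: [0.5507, 0.2016, 0.2097]
tool_rot: [3.136, -0.003, 1.308]
contact_force: [-0.4, -0.7, -0.8]
opening: 0.0366
grip_force: 0.0
```

```bash
python3 - <<'E'
from h import *
s=observe();print(s['time'],s['tool_pos'],s['tool_rot'],s['opening'],s['contact_force'])
k=get_calibration('wrist');im=read_camera('wrist');cv2.imwrite('pics/w3.png',im[:,:,::-1]);print(k['world_from_camera'])
t=read_camera('top');cv2.imwrite('pics/top3.png',t[:,:,::-1])
E
```

```text
12.4 [0.5507 0.2016 0.2097] [ 3.136  -0.0028  1.3078] 0.03662666186167941 [-0.4106 -0.6552 -0.843 ]
[[ 0.9657  0.2526  0.0597  0.568 ]
 [-0.2595  0.9341  0.2453  0.268 ]
 [ 0.0062 -0.2524  0.9676  0.3667]
 [ 0.      0.      0.      1.    ]]
```

View pics/w3.png

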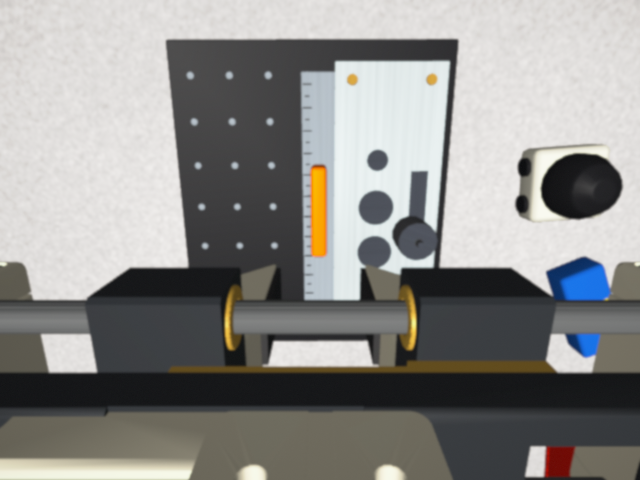

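Wrist view: the rule's right edge meets the panel edge at x≈334 with no dark gap, and the ends at rows 71 and 61 give about a 10 mm inset, so the rule is centred and flush. Now to the valve.

Request:
step_arm([
  {"translation":[0,0,-30],"roll":-0.088},
  {"translation":[0,0,-30],"roll":-0.088},
  {"translation":[0,0,-30],"roll":-0.087},
  {"translation":[-27,0,0],"roll":0},
  {"translation":[-27,0,0],"roll":0},
  {"translation":[-27,0,0],"roll":0},
  {"translation":[-27,0,0],"roll":0},
  {"translation":[-27,0,0],"roll":0},
  {"translation":[-27,0,0],"roll":0},
  {"translation":[-27,0,0],"roll":0},
  {"translation":[-27,0,0],"roll":0},
  {"translation":[-27,0,0],"roll":0},
  {"translation":[-27,0,0],"roll":0},
  {"translation":[-27,0,0],"roll":0},
  {"translation":[-27,0,0],"roll":0},
  {"translation":[-27,0,0],"roll":0},
  {"translation":[-27,0,0],"roll":0},
  {"translation":[-27,0,0],"roll":0},
  {"translation":[-27,0,0],"roll":0},
  {"translation":[-27,0,0],"roll":0},
], fingers=1)

```text
time: 14.17
tool_pos: [0.5488, -0.2587, 0.2943]
tool_rot: [-3.138, -0.002, 1.571]
contact_force: [1.2, 0.8, -0.4]
opening: 0.0917
grip_force: 0.0
```

Request:
step_arm([
  {"translation":[0,0,0],"roll":0},
  {"translation":[0,0,0],"roll":0},
])

```text
time: 14.33
tool_pos: [0.5488, -0.2586, 0.294]
tool_rot: [-3.138, -0.002, 1.568]
contact_force: [-0.3, 0.3, 0.3]
opening: 0.0921
grip_force: 0.0
```

```bash
python3 - <<'E'
from h import *
s=observe();print(s['time'],s['tool_pos'],s['tool_rot'],s['opening'],s['contact_force'])
k=get_calibration('wrist');im=read_camera('wrist');cv2.imwrite('pics/w4.png',im[:,:,::-1]);np.save('k4',k,allow_pickle=True)
for n in ['handle','valve','valve_base','jar']: print(n,[(np.round(q['at'],3),round(q['confidence'],2)) for q in search_frame('wrist',n)[:2]])
E
```

```text
14.3333 [ 0.5488 -0.2586  0.294 ] [-3.138  -0.0024  1.5683] 0.09212460616191608 [-0.3181  0.2554  0.3222]
handle [(array([ 0.596, -0.206,  0.185]), 0.62)]
valve [(array([ 0.544, -0.202,  0.133]), 0.7)]
valve_base [(array([ 0.55 , -0.2  ,  0.123]), 0.79)]
jar [(array([ 0.627, -0.142,  0.064]), 0.76)]
```

View pics/w4.png

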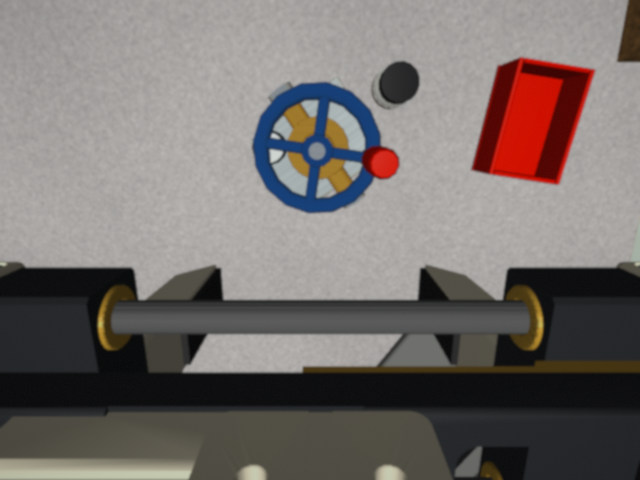

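Wrist view: the wheel's hub nut is at (317,151), the red handle top at (383,163) and the jar cap at (399,82).

```bash
python3 - <<'E'
from h import *
k=get_calibration('wrist');kt=get_calibration('top');im=cv2.imread('pics/w4.png')[:,:,::-1]
m=mask(im,[0,150,100],[6,255,255],(350,130,420,190));print(cv2.minEnclosingCircle(cv2.findNonZero(m)))
(u,r)=cv2.minEnclosingCircle(cv2.findNonZero(mask(im,*BLU,(240,70,382,220))));print('wheel px',u,r)
b=mask(im,*BLU,(240,70,385,220));e=cv2.fitEllipse(cv2.convexHull(cv2.findNonZero(b)));print(e,atz(k,e[0],.128))
print('nut',atz(k,(317,151),.139)[:2],'tri wheel',tri([ray(k,u),ray(kt,(375.5,281))]))
h=cen(m);print(h,'handle',atz(k,h,.183)[:2],'tri',tri([ray(k,h),ray(kt,(380,260))]))
E
```

```text
((382.8202819824219, 162.64413452148438), 15.261828422546387)
wheel px (316.6226501464844, 146.96981811523438) 64.87895965576172
((316.6412048339844, 147.0535430908203), (125.7298812866211, 129.28094482421875), 173.9017333984375) [ 0.5472 -0.1975  0.128 ]
nut [ 0.5475 -0.2005] tri wheel [ 0.5457 -0.1994  0.1322]
[382.6904 162.6179] handle [ 0.5959 -0.2069] tri [ 0.5872 -0.2033  0.2352]
```

Request:
step_arm([
  {"translation":[17,15.5,0],"roll":0},
  {"translation":[17,15.5,0],"roll":0},
  {"translation":[17,15.5,0],"roll":0},
  {"translation":[0,0,25],"roll":0},
  {"translation":[0,0,25],"roll":0},
  {"translation":[0,0,25],"roll":0},
  {"translation":[0,0,20],"roll":0},
  {"translation":[0,0,0],"roll":0},
  {"translation":[0,0,0],"roll":0},
])

```text
time: 15.33
tool_pos: [0.5958, -0.2057, 0.2011]
tool_rot: [-3.14, -0.001, 1.572]
contact_force: [-0.4, 0.4, 0.6]
opening: 0.0919
grip_force: 0.0
```

Request:
step_arm([
  {"translation":[-2,0,15],"roll":0},
  {"translation":[0,0,15],"roll":0},
  {"translation":[0,0,15],"roll":0},
  {"translation":[0,0,10],"roll":0},
  {"translation":[0,0,0],"roll":0},
])

```text
time: 15.75
tool_pos: [0.5958, -0.2082, 0.1459]
tool_rot: [-3.14, -0.001, 1.571]
contact_force: [0.1, 0.0, -0.1]
opening: 0.0919
grip_force: 0.0
```

Request:
step_arm([
  {"translation":[0,0,0],"roll":0},
  {"translation":[0,0,0],"roll":0},
  {"translation":[0,0,0],"roll":0},
  {"translation":[0,0,0],"roll":0},
  {"translation":[0,0,0],"roll":0},
  {"translation":[0,0,0],"roll":0},
  {"translation":[0,0,0],"roll":0},
  {"translation":[0,0,0],"roll":0},
  {"translation":[0,0,0],"roll":0},
  {"translation":[0,0,0],"roll":0},
  {"translation":[0,0,0],"roll":0},
  {"translation":[0,0,0],"roll":0},
  {"translation":[0,0,0],"roll":0},
  {"translation":[0,0,0],"roll":0},
], fingers=0, grip_force=30)

```text
time: 16.92
tool_pos: [0.595, -0.2085, 0.1464]
tool_rot: [-3.139, -0.0, 1.571]
contact_force: [-5.3, 1.1, 2.4]
opening: 0.0233
grip_force: 30.0
```

```bash
cat > arc.py <<'E'
import sys,numpy as np
# arc.py start delta n  [cx cy x y: correction]
a,d,n=float(sys.argv[1]),float(sys.argv[2]),int(sys.argv[3])
t=a+d*np.arange(n+1)/n;X=50*np.cos(t);Y=50*np.sin(t)
print(', '.join('{"translation": [%.1f, %.1f, 0], "roll": 0}'%(y,x) for x,y in zip(np.diff(X),np.diff(Y))))
E
python3 arc.py -.17 -1.5 8
```

```text
{"translation": [-9.0, -2.4, 0], "roll": 0}, {"translation": [-8.4, -4.1, 0], "roll": 0}, {"translation": [-7.5, -5.6, 0], "roll": 0}, {"translation": [-6.3, -6.9, 0], "roll": 0}, {"translation": [-4.9, -7.9, 0], "roll": 0}, {"translation": [-3.4, -8.7, 0], "roll": 0}, {"translation": [-1.7, -9.2, 0], "roll": 0}, {"translation": [0.1, -9.4, 0], "roll": 0}
```

Request:
step_arm([
  {"translation":[-9.0,-2.4,0],"roll":0},
  {"translation":[-8.4,-4.1,0],"roll":0},
  {"translation":[-7.5,-5.6,0],"roll":0},
  {"translation":[-6.3,-6.9,0],"roll":0},
  {"translation":[-4.9,-7.9,0],"roll":0},
  {"translation":[-3.4,-8.7,0],"roll":0},
  {"translation":[-1.7,-9.2,0],"roll":0},
  {"translation":[0.1,-9.4,0],"roll":0},
  {"translation":[0,0,0],"roll":0},
])

```text
time: 17.67
tool_pos: [0.5396, -0.2507, 0.1464]
tool_rot: [-3.14, 0.001, 1.57]
contact_force: [-3.1, -2.4, -1.7]
opening: 0.0235
grip_force: 30.0
```

```bash
python3 arc.py -1.67 -.6 4; echo; python3 arc.py -2.27 -3.75 30 | sed 's/}, /}\n/g' | paste -d' ' - -
```

```text
{"translation": [1.3, -7.4, 0], "roll": 0}, {"translation": [2.4, -7.1, 0], "roll": 0}, {"translation": [3.4, -6.7, 0], "roll": 0}, {"translation": [4.4, -6.1, 0], "roll": 0}

{"translation": [4.3, -4.5, 0], "roll": 0} {"translation": [4.8, -3.9, 0], "roll": 0}
{"translation": [5.3, -3.3, 0], "roll": 0} {"translation": [5.7, -2.6, 0], "roll": 0}
{"translation": [5.9, -1.9, 0], "roll": 0} {"translation": [6.1, -1.1, 0], "roll": 0}
{"translation": [6.2, -0.4, 0], "roll": 0} {"translation": [6.2, 0.4, 0], "roll": 0}
{"translation": [6.1, 1.2, 0], "roll": 0} {"translation": [5.9, 1.9, 0], "roll": 0}
{"translation": [5.6, 2.7, 0], "roll": 0} {"translation": [5.3, 3.3, 0], "roll": 0}
{"translation": [4.8, 4.0, 0], "roll": 0} {"translation": [4.3, 4.5, 0], "roll": 0}
{"translation": [3.7, 5.0, 0], "roll": 0} {"translation": [3.0, 5.5, 0], "roll": 0}
{"translation": [2.3, 5.8, 0], "roll": 0} {"translation": [1.6, 6.0, 0], "roll": 0}
{"translation": [0.8, 6.2, 0], "roll": 0} {"translation": [0.0, 6.2, 0], "roll": 0}
{"translation": [-0.7, 6.2, 0], "roll": 0} {"translation": [-1.5, 6.1, 0], "roll": 0}
{"translation": [-2.3, 5.8, 0], "roll": 0} {"translation": [-3.0, 5.5, 0], "roll": 0}
{"translation": [-3.6, 5.1, 0], "roll": 0} {"translation": [-4.2, 4.6, 0], "roll": 0}
{"translation": [-4.8, 4.0, 0], "roll": 0} {"translation": [-5.2, 3.4, 0], "roll": 0}
{"translation": [-5.6, 2.7, 0], "roll": 0} {"translation": [-5.9, 2.0, 0], "roll": 0}
```

Request:
step_arm([
  {"translation":[1.3,-7.4,0],"roll":0},
  {"translation":[2.4,-7.1,0],"roll":0},
  {"translation":[3.4,-6.7,0],"roll":0},
  {"translation":[4.4,-6.1,0],"roll":0},
  {"translation":[0,0,0],"roll":0},
])

```text
time: 18.08
tool_pos: [0.5125, -0.2386, 0.1464]
tool_rot: [-3.139, 0.001, 1.571]
contact_force: [-4.5, -3.0, 0.2]
opening: 0.0234
grip_force: 30.0
```

Request:
step_arm([
  {"translation":[4.3,-4.5,0],"roll":0},
  {"translation":[4.8,-3.9,0],"roll":0},
  {"translation":[0,0,0],"roll":0},
])

```text
time: 18.33
tool_pos: [0.5043, -0.2293, 0.1464]
tool_rot: [-3.139, 0.001, 1.571]
contact_force: [-5.1, -3.5, -0.3]
opening: 0.0235
grip_force: 30.0
```

Request:
step_arm([
  {"translation":[5.0,-4.3,0],"roll":0},
  {"translation":[5.4,-3.1,0],"roll":0},
  {"translation":[0,0,0],"roll":0},
])

```text
time: 18.58
tool_pos: [0.4982, -0.2176, 0.1464]
tool_rot: [-3.141, -0.001, 1.571]
contact_force: [1.0, 1.6, -2.8]
opening: 0.0234
grip_force: 30.0
```

Request:
step_arm([
  {"translation":[5.9,-1.9,0],"roll":0},
  {"translation":[6.1,-1.1,0],"roll":0},
  {"translation":[0,0,0],"roll":0},
])

```text
time: 18.83
tool_pos: [0.4956, -0.2053, 0.1464]
tool_rot: [-3.141, -0.001, 1.572]
contact_force: [0.9, 2.1, -2.1]
opening: 0.023
grip_force: 30.0
```

Request:
step_arm([
  {"translation":[6.2,-0.4,0],"roll":0},
  {"translation":[6.2,0.4,0],"roll":0},
  {"translation":[0,0,0],"roll":0},
])

```text
time: 19.08
tool_pos: [0.496, -0.193, 0.1464]
tool_rot: [3.141, -0.001, 1.571]
contact_force: [4.1, 1.4, -3.1]
opening: 0.023
grip_force: 30.0
```

Request:
step_arm([
  {"translation":[6.1,0.8,0],"roll":0},
  {"translation":[5.9,1.6,0],"roll":0},
  {"translation":[0,0,0],"roll":0},
])

```text
time: 19.33
tool_pos: [0.4992, -0.1817, 0.1464]
tool_rot: [3.14, 0.001, 1.571]
contact_force: [5.9, -1.2, -4.6]
opening: 0.0232
grip_force: 30.0
```

Request:
step_arm([
  {"translation":[5.4,3.6,0],"roll":0},
  {"translation":[5.1,3.6,0],"roll":0},
  {"translation":[0,0,0],"roll":0},
])

```text
time: 19.58
tool_pos: [0.5058, -0.1707, 0.1464]
tool_rot: [-3.142, -0.001, 1.571]
contact_force: [2.0, 1.2, -2.6]
opening: 0.0231
grip_force: 30.0
```

Request:
step_arm([
  {"translation":[4.8,4.0,0],"roll":0},
  {"translation":[4.3,4.5,0],"roll":0},
  {"translation":[0,0,0],"roll":0},
])

```text
time: 19.83
tool_pos: [0.5145, -0.1618, 0.1464]
tool_rot: [3.141, -0.0, 1.571]
contact_force: [1.6, 0.4, -1.2]
opening: 0.0235
grip_force: 30.0
```

Request:
step_arm([
  {"translation":[3.7,5.0,0],"roll":0},
  {"translation":[3.0,5.5,0],"roll":0},
  {"translation":[0,0,0],"roll":0},
])

```text
time: 20.08
tool_pos: [0.5253, -0.1553, 0.1464]
tool_rot: [3.141, -0.0, 1.571]
contact_force: [2.0, 0.2, -0.9]
opening: 0.0236
grip_force: 30.0
```

Request:
step_arm([
  {"translation":[2.3,5.8,0],"roll":0},
  {"translation":[1.6,6.0,0],"roll":0},
  {"translation":[0,0,0],"roll":0},
])

```text
time: 20.33
tool_pos: [0.5373, -0.1518, 0.1464]
tool_rot: [3.141, -0.0, 1.571]
contact_force: [0.6, -0.8, -0.8]
opening: 0.0231
grip_force: 30.0
```

Request:
step_arm([
  {"translation":[0.8,6.2,0],"roll":0},
  {"translation":[0.0,6.2,0],"roll":0},
  {"translation":[0,0,0],"roll":0},
])

```text
time: 20.58
tool_pos: [0.5498, -0.1513, 0.1464]
tool_rot: [3.14, 0.0, 1.571]
contact_force: [0.4, -1.7, -0.8]
opening: 0.0234
grip_force: 30.0
```

Request:
step_arm([
  {"translation":[-0.7,6.2,0],"roll":0},
  {"translation":[-1.5,6.1,0],"roll":0},
  {"translation":[0,0,0],"roll":0},
])

```text
time: 20.83
tool_pos: [0.5621, -0.1539, 0.1464]
tool_rot: [3.14, 0.0, 1.571]
contact_force: [0.8, -2.3, -0.5]
opening: 0.0234
grip_force: 30.0
```

Request:
step_arm([
  {"translation":[-2.3,5.8,0],"roll":0},
  {"translation":[-3.0,5.5,0],"roll":0},
  {"translation":[0,0,0],"roll":0},
])

```text
time: 21.08
tool_pos: [0.5732, -0.1595, 0.1464]
tool_rot: [3.141, 0.001, 1.571]
contact_force: [0.3, -2.9, -0.0]
opening: 0.0234
grip_force: 30.0
```

Request:
step_arm([
  {"translation":[-3.6,5.1,0],"roll":0},
  {"translation":[-4.2,4.6,0],"roll":0},
  {"translation":[0,0,0],"roll":0},
])

```text
time: 21.33
tool_pos: [0.5826, -0.1676, 0.1464]
tool_rot: [3.141, 0.001, 1.57]
contact_force: [-2.2, -4.0, -0.1]
opening: 0.0235
grip_force: 30.0
```

Request:
step_arm([
  {"translation":[-5.1,3.6,0],"roll":0},
  {"translation":[0,0,0],"roll":0},
])

```text
time: 21.5
tool_pos: [0.5863, -0.1722, 0.1464]
tool_rot: [3.14, 0.0, 1.57]
contact_force: [-0.3, -0.6, 0.4]
opening: 0.0233
grip_force: 30.0
```

Request:
step_arm([
  {"translation":[-5.2,3.4,0],"roll":0},
  {"translation":[0,0,0],"roll":0},
])

```text
time: 21.67
tool_pos: [0.5868, -0.1731, 0.1463]
tool_rot: [-3.135, -0.008, 1.571]
contact_force: [-11.8, 13.9, 9.0]
opening: 0.0227
grip_force: 30.0
```

Request:
step_arm([
  {"translation":[3.6,-2.6,0],"roll":0},
  {"translation":[0,0,0],"roll":0},
  {"translation":[0,0,0],"roll":0},
])

```text
time: 21.92
tool_pos: [0.5865, -0.1728, 0.1464]
tool_rot: [3.141, -0.001, 1.571]
contact_force: [-0.0, 2.6, -0.7]
opening: 0.0233
grip_force: 30.0
```

```bash
python3 - <<'E'
from h import *
P=np.array([[.5396,-.2507],[.5125,-.2386],[.5043,-.2293],[.4982,-.2176],[.4956,-.2053],[.496,-.193],[.4992,-.1817],[.5058,-.1707],[.5145,-.1618],[.5253,-.1553],[.5373,-.1518],[.5498,-.1513],[.5621,-.1539],[.5732,-.1595],[.5826,-.1676],[.5863,-.1722]])
from scipy.optimize import least_squares
f=least_squares(lambda v:np.hypot(*(P-v[:2]).T)-v[2],[.545,-.2,.05]);print(f.x,(f.fun*1e3).round(2))
f2=least_squares(lambda v:np.hypot(*(P-v[:2]).T)-.05,[.545,-.2]);print(f2.x,(f2.fun*1e3).round(2))
s=observe();print(s['time'],s['tool_pos'],s['tool_rot'],s['contact_force'])
for c in(f.x[:2],f2.x):
  for p in([.5868,-.1731],s['tool_pos'][:2]):
    q=np.array(p)-c;print('theta',np.arctan2(q[1],q[0]),np.hypot(*q))
E
```

```text
[ 0.5454 -0.201   0.05  ] [ 0.01 -0.05 -0.1   0.05  0.02  0.09  0.12 -0.08 -0.02 -0.01 -0.07 -0.05
  0.03 -0.01  0.03  0.05]
[ 0.5454 -0.2011] [-0.02 -0.06 -0.11  0.04  0.01  0.08  0.12 -0.08 -0.02 -0.01 -0.07 -0.05
  0.02 -0.02  0.01  0.03]
21.9167 [ 0.5865 -0.1728  0.1464] [ 3.141  -0.0006  1.5711] [-0.0353  2.6044 -0.6726]
theta 0.5940314606103697 0.04993380998069033
theta 0.6022951873561018 0.04988502612880967
theta 0.5943198059233963 0.04993076943103741
theta 0.6025843081738836 0.049882104666216495
```

```bash
python3 arc.py .6 6.28319 20
```

```text
{"translation": [11.4, -10.7, 0], "roll": 0}, {"translation": [7.5, -13.7, 0], "roll": 0}, {"translation": [2.9, -15.4, 0], "roll": 0}, {"translation": [-2.0, -15.5, 0], "roll": 0}, {"translation": [-6.7, -14.1, 0], "roll": 0}, {"translation": [-10.7, -11.4, 0], "roll": 0}, {"translation": [-13.7, -7.5, 0], "roll": 0}, {"translation": [-15.4, -2.9, 0], "roll": 0}, {"translation": [-15.5, 2.0, 0], "roll": 0}, {"translation": [-14.1, 6.7, 0], "roll": 0}, {"translation": [-11.4, 10.7, 0], "roll": 0}, {"translation": [-7.5, 13.7, 0], "roll": 0}, {"translation": [-2.9, 15.4, 0], "roll": 0}, {"translation": [2.0, 15.5, 0], "roll": 0}, {"translation": [6.7, 14.1, 0], "roll": 0}, {"translation": [10.7, 11.4, 0], "roll": 0}, {"translation": [13.7, 7.5, 0], "roll": 0}, {"translation": [15.4, 2.9, 0], "roll": 0}, {"translation": [15.5, -2.0, 0], "roll": 0}, {"translation": [14.1, -6.7, 0], "roll": 0}
```

Request:
step_arm([
  {"translation":[11.4,-10.7,0],"roll":0},
  {"translation":[7.5,-13.7,0],"roll":0},
  {"translation":[2.9,-15.4,0],"roll":0},
  {"translation":[-2.0,-15.5,0],"roll":0},
  {"translation":[-6.7,-14.1,0],"roll":0},
  {"translation":[0,0,0],"roll":0},
])

```text
time: 22.42
tool_pos: [0.5156, -0.1611, 0.1464]
tool_rot: [-3.141, 0.001, 1.57]
contact_force: [-1.7, -0.6, -2.4]
opening: 0.0232
grip_force: 30.0
```

Request:
step_arm([
  {"translation":[-10.7,-11.4,0],"roll":0},
  {"translation":[-13.7,-7.5,0],"roll":0},
  {"translation":[-15.4,-2.9,0],"roll":0},
  {"translation":[-15.5,2.0,0],"roll":0},
  {"translation":[-14.1,6.7,0],"roll":0},
  {"translation":[-11.4,10.7,0],"roll":0},
  {"translation":[-7.5,13.7,0],"roll":0},
  {"translation":[-2.9,15.4,0],"roll":0},
  {"translation":[2.0,15.5,0],"roll":0},
  {"translation":[6.7,14.1,0],"roll":0},
  {"translation":[10.7,11.4,0],"roll":0},
  {"translation":[13.7,7.5,0],"roll":0},
  {"translation":[15.4,2.9,0],"roll":0},
  {"translation":[15.5,-2.0,0],"roll":0},
  {"translation":[14.1,-6.7,0],"roll":0},
  {"translation":[0,0,0],"roll":0},
])

```text
time: 23.75
tool_pos: [0.5859, -0.1718, 0.1464]
tool_rot: [-3.14, -0.0, 1.572]
contact_force: [-1.6, 1.5, -2.0]
opening: 0.0237
grip_force: 30.0
```

Request:
step_arm([
  {"translation":[11.4,-10.7,0],"roll":0},
  {"translation":[7.5,-13.7,0],"roll":0},
  {"translation":[2.9,-15.4,0],"roll":0},
  {"translation":[-2.0,-15.5,0],"roll":0},
  {"translation":[-6.7,-14.1,0],"roll":0},
  {"translation":[-10.7,-11.4,0],"roll":0},
  {"translation":[-13.7,-7.5,0],"roll":0},
  {"translation":[-15.4,-2.9,0],"roll":0},
  {"translation":[-15.5,2.0,0],"roll":0},
  {"translation":[-14.1,6.7,0],"roll":0},
  {"translation":[-11.4,10.7,0],"roll":0},
  {"translation":[-7.5,13.7,0],"roll":0},
  {"translation":[-2.9,15.4,0],"roll":0},
  {"translation":[2.0,15.5,0],"roll":0},
  {"translation":[6.7,14.1,0],"roll":0},
  {"translation":[10.7,11.4,0],"roll":0},
  {"translation":[13.7,7.5,0],"roll":0},
  {"translation":[15.4,2.9,0],"roll":0},
])

```text
time: 25.25
tool_pos: [0.5955, -0.2045, 0.1463]
tool_rot: [-3.14, 0.002, 1.57]
contact_force: [-7.7, -4.0, 2.7]
opening: 0.023
grip_force: 30.0
```

Request:
step_arm([
  {"translation":[12,-1.5,0],"roll":0},
  {"translation":[10,-3.5,0],"roll":0},
  {"translation":[5,-2.5,0],"roll":0},
  {"translation":[0,0,0],"roll":0},
  {"translation":[0,0,0],"roll":0},
  {"translation":[0,0,0],"roll":0},
])

```text
time: 25.75
tool_pos: [0.5878, -0.1749, 0.1464]
tool_rot: [3.141, -0.002, 1.571]
contact_force: [2.5, 4.1, -1.6]
opening: 0.0235
grip_force: 30.0
```

Request:
step_arm([
  {"translation":[1.1,-1.0,0],"roll":0},
  {"translation":[1.0,-0.6,0],"roll":0},
  {"translation":[0,0,0],"roll":0},
  {"translation":[0,0,0],"roll":0},
])

```text
time: 26.08
tool_pos: [0.587, -0.1738, 0.1465]
tool_rot: [3.139, -0.001, 1.57]
contact_force: [6.2, 2.1, -3.1]
opening: 0.0233
grip_force: 30.0
```

Request:
step_arm([
  {"translation":[0.8,0.2,0],"roll":0},
  {"translation":[0.9,0,0],"roll":0},
  {"translation":[0,0,0],"roll":0},
  {"translation":[0,0,0],"roll":0},
])

```text
time: 26.42
tool_pos: [0.5862, -0.1724, 0.1464]
tool_rot: [3.141, 0.0, 1.57]
contact_force: [4.2, 0.2, -3.4]
opening: 0.023
grip_force: 30.0
```

Request:
step_arm([
  {"translation":[-0.4,0.6,0],"roll":0},
  {"translation":[0,0,0],"roll":0},
  {"translation":[0,0,0],"roll":0},
])

```text
time: 26.67
tool_pos: [0.5863, -0.1724, 0.1464]
tool_rot: [-3.141, -0.0, 1.571]
contact_force: [0.9, 0.1, -1.7]
opening: 0.0232
grip_force: 30.0
```

```bash
python3 - <<'E'
from h import *
ps=[]
for i in range(6):
    t=read_camera('top');ps.append(observe()['tool_pos'][:2])
q=np.mean(ps,0)-[.5454,-.201];s=observe();print(s['time'],np.arctan2(q[1],q[0]),np.hypot(*q),s['contact_force'],s['opening'],s['grip_force'])
c=read_camera('scene')
a=cv2.resize(t[140:350,120:420],None,fx=2,fy=2);b=cv2.resize(c[180:370,200:520],None,fx=1.875,fy=1.5)[:, :600]
cv2.imwrite('pics/fin.png',a[:,:,::-1]);cv2.imwrite('pics/fin2.png',cv2.resize(c[180:370,200:520],None,fx=2.4,fy=2.4)[:,:,::-1])
E
```

```text
26.9667 0.6096333891725686 0.04989391475765412 [-0.7439  0.9925 -0.5795] 0.023267699940787884 29.999894020671274
```

View pics/fin2.png

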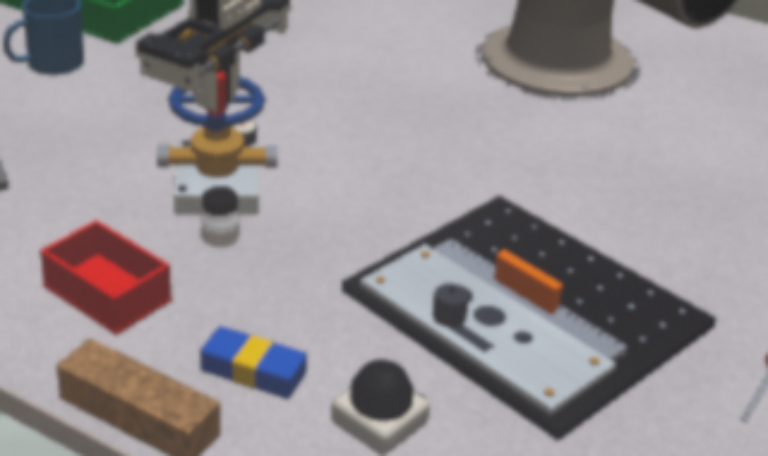

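View pics/fin.png

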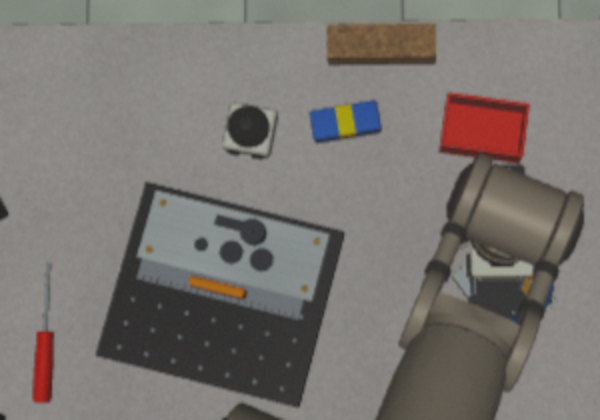

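The scene view shows the rule flush and centred with its rib at (528,280), the motor and other items in place, and the gripper on the red handle at (222,90). The top view shows the rule along the panel edge, rib at (217,287), with no gap. The valve angle is within about 0.01 rad of two turns.

```bash
python3 -c "
from cell import *
print(hand_in())"
```

```text
the job is handed in; nothing more can be done
None
```

The job is handed in at about 27 s: the straightedge lies flush against the panel edge and roughly centred, the valve is two turns (within about 0.01 rad) back from its stop, and the gripper still holds the red handle.

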